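# Sort the leftover timber-joint hardware into its bins

## Task

Clear up the five pieces of hardware left over on the joinery bench: put each one into the storage bin that already holds its kind, set down level on the bare floor of the bin beside the stock, the bracket on its foot and nothing lying on top of other pieces or leaning on a wall.

Things in the scene. Friction and masses are not known exactly. Their poses are not given: they have to be found in the camera images.
- bolt: Loose steel hexagon bolt lying on the bench, any yaw: shank 20 diameter and 110 long, hexagon head 30 across flats and 12.5 thick at the -x end, 122.5 long in all, 340 g. Origin: on the axis at mid-length, 13 above the bench; x runs along the axis towards the threaded tip. It rests on head and tip and does not roll. (mm)
- nut: Loose steel hexagon nut lying flat on the bench, any yaw: 30 across flats, 18 high, 20 hole, 65 g. Origin: centre of its underside; flats face its +x and -x and every 60 degrees from there. (mm)
- washer: Loose square steel plate washer lying flat, any yaw: 60 by 60 by 8 thick, 22 hole in the middle, 190 g. Origin: centre of its underside; x and y square to the edges. (mm)
- ring: Loose aluminium ring connector for timber joints lying flat: a plain ring 65 outside diameter, 5 wall, 30 high, open in the middle, 80 g. Origin: centre of its underside. (mm)
- bracket: Loose light-metal angle bracket standing on its foot, any yaw: foot 50 (x) by 45 wide (y) by 5 thick; upright leg 5 thick, 45 wide at the +x end, 40 high in all; two small dark screw holes per leg; 90 g. Origin: centre of the foot's underside. Centre of mass 9 towards +x, 11 up. Grip it from above across the 45 width at the leg, about 18 from the origin towards +x. (mm)
- bin_bolts: Blue-grey bin, fixed, one of 5 alike: 165 deep (x), 140 wide (y), walls and floor 3; front wall (-x, to the robot, blank label) and front half of the sides 30 high, rear 80 of the sides and back 55. Origin: centre of underside; yaw within 7 deg. Holds two bolts, fixed, along x by its +y wall; bare floor: strip along the -y wall, y -67 to +2, full length, middle y = -32. (mm)
- bin_nuts: Blue-grey bin, fixed, one of 5 alike: 165 deep (x), 140 wide (y), walls and floor 3; front wall (-x, to the robot, blank label) and front half of the sides 30 high, rear 80 of the sides and back 55. Origin: centre of underside; yaw within 7 deg. Holds eight hexagon nuts fixed at its rear; bare floor: x -79 to +7, full inner width, middle x = -37, y = 0. (mm)
- bin_washers: Blue-grey bin, fixed, one of 5 alike: 165 deep (x), 140 wide (y), walls and floor 3; front wall (-x, to the robot, blank label) and front half of the sides 30 high, rear 80 of the sides and back 55. Origin: centre of underside; yaw within 7 deg. Holds five square washers in two piles fixed at its rear; bare floor: x -79 to +12, full inner width, middle x = -34, y = 0. (mm)
- bin_rings: Blue-grey bin, fixed, one of 5 alike: 165 deep (x), 140 wide (y), walls and floor 3; front wall (-x, to the robot, blank label) and front half of the sides 30 high, rear 80 of the sides and back 55. Origin: centre of underside; yaw within 7 deg. Holds two ring connectors fixed at its rear; bare floor: x -79 to +11, full inner width, middle x = -35, y = 0. (mm)
- bin_brackets: Blue-grey bin, fixed, one of 5 alike: 165 deep (x), 140 wide (y), walls and floor 3; front wall (-x, to the robot, blank label) and front half of the sides 30 high, rear 80 of the sides and back 55. Origin: centre of underside; yaw within 7 deg. Holds three angle brackets fixed at its rear; bare floor: x -79 to +20, full inner width, middle x = -30, y = 0. (mm)
Things that resemble listed ones, but are neither listed nor needed, are in the scene too. Leave any purple look-alike of the bin_brackets alone. What is shaped like the washer but blue is not meant.

How it is judged:
By the outcome, as a careful person would: the job done as asked, in the order asked, and still so for the second after the job is handed in, with the robot touching nothing.
It also fails if it takes over 112 s, if anything falls off the work surface, if the arm or the gripper's body presses on something with over 40 N, if the wrist force passes 120 N, or if a joint passes its speed limit or range.

## Robot

A 6-joint arm with a two-finger parallel gripper is mounted at the origin on the work surface. World frame = base frame: x ahead of the robot, y to its left, z up, the work surface at z = 0. Lengths are in m, angles in degrees, forces in N, time in s.
With the tool pointing down it reaches from about 0.35 to 0.875 m from the base axis. Payload 4.2 kg.
Tool frame: the origin (TCP) lies at the very end of the fingers, on their centre line; the grasp point (between the pads) lies r.pinch_z behind it (r.pinch_z is the distance from the TCP to the grasp point, in m); y points along the fingers, z is the direction in which the jaws open and shut, and the axes are right-handed (so a half turn about y gives the same grasp; the last joint's range is limited). The gripper opens to 87 mm and grips with 3 to 60 N. Pads are 19 mm wide; open, the fingers measure 117 mm over their backs; the gripper's body (75 mm by 190 mm) begins 51 mm behind the grasp point.
Start: joints at [91.65, 22.042, 0.453, 0, -68.411, -14.817], TCP at [0.142, 0.609, 0.223] pointing down, gripper open.
Joint ranges: [-179.83, 179.83], [-69.29, 118.12], [-61.27, 80.66], [-181.25, 117.63], [-171.15, -9.14], [-177.46, 177.46]. Speed limits (degrees/s): [159.86, 159.86, 180, 180, 180, 180].

## Interface

Orientations are given as a 3x3 rotation matrix whose columns are the frame's x, y, z axes.
In Python, from station import sense, capture, camera_params, r gives the robot as it stands.
- The arm moves only by the tool move_arm, never from a script. Its argument "increments" is text: rows parted by semicolons, each of 7 numbers parted by spaces: the closure, from -1 (fully open) to 1 (shut), so that 0 is half open, then the shift along the tool's x, y, z in m, then the turn, a rotation vector about the tool's x, y, z in rad. In form: hand x y z wx wy wz; .... A call has 1 to 8 rows; each row is the pose to reach, as a shift and turn from the pose commanded when the call began, along the tool's axes at that moment; what a row does not reach only later rows make up. A row lasts 1/10 s, in which the tool goes at most 50 mm and 8.59 degrees, less where a joint would pass 70% of its speed; a pose out of reach is approached as far as the arm can. A call with a gripper value outside its range is refused whole. The fingers move at their own pace and stop on an object; the grip force is fixed at half the most. Time passes only in rows, so rows that repeat a pose let the fingers close. It gives the time, the measured TCP pose, the force and the opening at its end, in the units of the state.
- sense(): the state, without advancing time (a new reading comes with each control period).
- capture(name): name is "side" or "top"; returns (picture, depth): 384x512x3 uint8, red, green, blue; 384x512 float32, m along the optical axis (not along the pixel's ray), 0 where there is no reading.
- camera_params(name): a dict with "fx", "fy", "cx", "cy" (pixels), "xyz" and "orientation" of the camera in the world. Camera axes: x right, y down, z forward; pixel columns grow to the right and rows downward; lengths in m; the calibration is good to about 2 mm. A picture is of the moment at which its call begins. camera_params takes no time and is no camera call.
- r.finish_job(): hands the job in, once; it reports no verdict.
The state is a dict: "time_s": time; "joints": joint angles; "joint_velocities": joint speeds; "effort": joint torques, N m; "tcp_pos": TCP position; "ee_rot": TCP orientation; "wrist_force": force on the tool from outside, world axes, zero at the start; "moment": the same for the moment, N m; "gripper_width": opening from 0.0 (shut) to 1.0 (fully open).
Only numpy, scipy, OpenCV 4.12 (cv2) and the standard library are available. Lean on these libraries where they do the work, as an engineer would, in place of code of your own. Each camera call takes 0.05 s, during which the arm holds its last target.

## Working session

There is one attempt and no reset: what is moved stays moved. The work goes in short steps, Python scripts to look and compute and a tool call to move; the robot and the scene stay as the last step left them, time stands still between calls to the robot, and variables do not carry over. Pictures are saved under pics/ and viewed, and the job is handed in when it is done.

Besides the shell and the picture viewer there is one more tool, called after ">>>" as name(argument=value, ...) on one line, values as JSON. move_arm: Moves the arm, as the interface text tells. Its arguments: {"type":"object","properties":{"increments":{"type":"string"}},"required":["increments"]}

```bash
mkdir -p pics; ls
python3 - <<'E'
from station import sense,capture,camera_params,r
import cv2,numpy as np
s=sense();print(s); print(r.pinch_z)
for n in("side","top"):
    p,d=capture(n);np.savez(f"{n}0.npz",p=p,d=d);print(n,camera_params(n))
    cv2.imwrite(f"pics/{n}0.png",cv2.resize(p[:,:,::-1],(800,600),interpolation=cv2.INTER_CUBIC))
E
```

```text
pics
{'time_s': 0.0, 'joints': array([ 9.16500665e+01,  2.20917254e+01,  3.79517165e-01, -2.85282642e-02,
       -6.84106962e+01, -1.48155261e+01]), 'joint_velocities': array([ 0.01288649,  0.04744146, -0.02755945, -0.09245349, -0.01853104,
        0.09458776]), 'effort': array([-2.22453828e-04, -3.90665424e+01,  1.87407714e+01,  4.22022477e+00,
        1.09404206e-02, -1.94297018e-04]), 'tcp_pos': array([0.14220996, 0.60798863, 0.22144884]), 'ee_rot': array([[-9.73674549e-01, -4.01022419e-04, -2.27942344e-01],
       [ 2.27942674e-01, -2.15748631e-03, -9.73672164e-01],
       [-1.01318119e-04, -9.99997592e-01,  2.19209963e-03]]), 'wrist_force': array([ 1.08693484,  0.50411165, -0.20085994]), 'moment': array([ 0.01686528,  0.00706073, -0.02414479]), 'gripper_width': 0.9986251006966285}
0.0187
side {'fx': 370.503536167584, 'fy': 370.503536167584, 'cx': 260.1625133554734, 'cy': 194.21908126177962, 'xyz': array([0.06619918, 0.50801607, 0.68038103]), 'orientation': array([[-0.80052636, -0.42495348,  0.42257791],
       [-0.59914863,  0.55178269, -0.58013514],
       [ 0.01335927, -0.71760045, -0.69632688]])}
top {'fx': 392.3388781148093, 'fy': 392.3388781148093, 'cx': 254.81903695809152, 'cy': 186.84736135674802, 'xyz': array([ 0.37945348, -0.0387882 ,  1.19115424]), 'orientation': array([[-0.02148889, -0.99784363,  0.06201869],
       [-0.99972353,  0.02203875,  0.00819547],
       [-0.00954461, -0.06182543, -0.99804134]])}
```

View pics/top0.png

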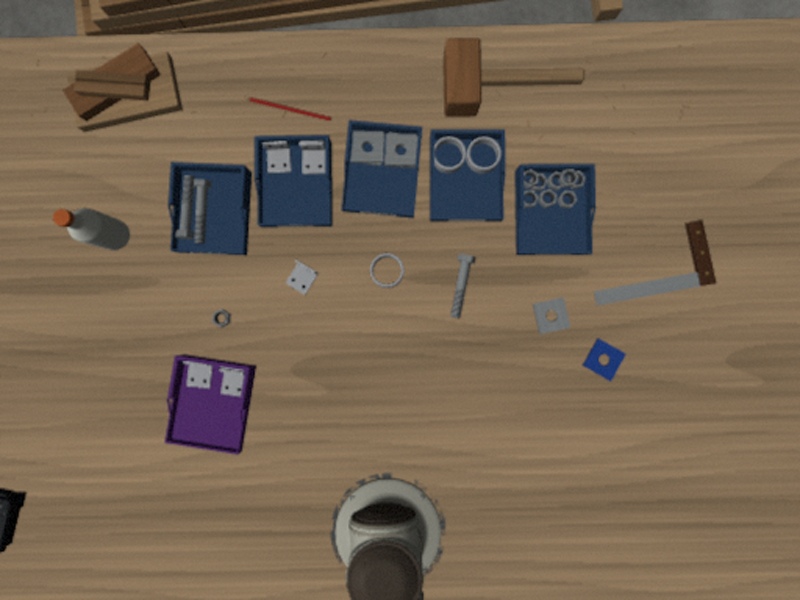

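View pics/side0.png

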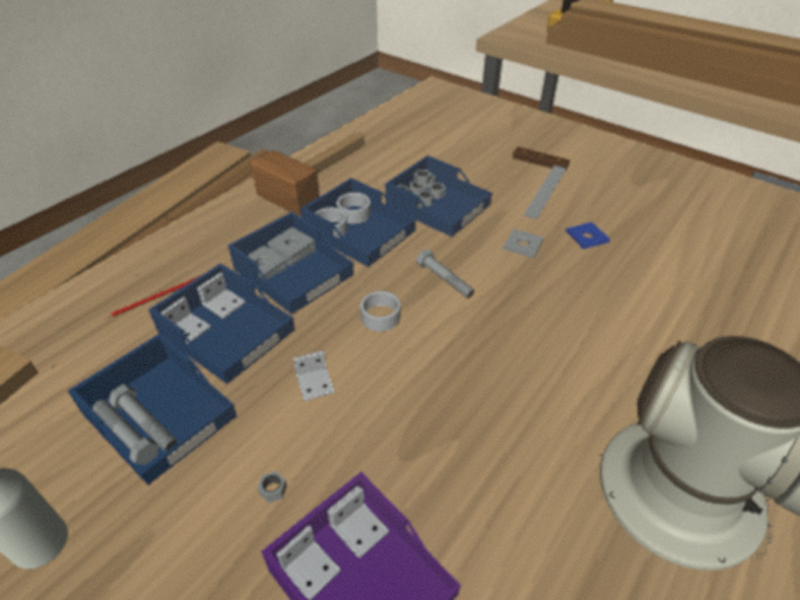

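```bash
cat > h.py <<'E'
import numpy as np,cv2
from station import camera_params
def px(n,u,v,z):
    c=camera_params(n);d=c["orientation"]@np.array([(u-c["cx"])/c["fx"],(v-c["cy"])/c["fy"],1.])
    return c["xyz"]+d*(z-c["xyz"][2])/d[2]
def proj(n,P):
    c=camera_params(n);q=(np.asarray(P)-c["xyz"])@c["orientation"]
    return np.stack([q[...,0]/q[...,2]*c["fx"]+c["cx"],q[...,1]/q[...,2]*c["fy"]+c["cy"]],-1)
def rect(p,x0,x1,y0,y1,z,n="top",s=1500):
    """orthorectified picture at plane z; s px per m; up=+x, left=+y"""
    xs=x1-np.arange(int((x1-x0)*s))/s; ys=y1-np.arange(int((y1-y0)*s))/s
    X,Y=np.meshgrid(xs,ys,indexing="ij")
    uv=proj(n,np.stack([X,Y,np.full_like(X,z)],-1)).astype(np.float32)
    im=cv2.remap(p,uv[...,0],uv[...,1],cv2.INTER_CUBIC)[:,:,::-1].copy()
    for k in np.arange(np.ceil(x0*50),x1*50):
        r=int((x1-k/50)*s);cv2.line(im,(0,r),(5 if round(k)%5 else 15,r),(0,255,255),1)
        if round(k)%5==0:cv2.putText(im,f"{k/50:.1f}",(17,r+4),0,.4,(0,255,255),1)
    for k in np.arange(np.ceil(y0*50),y1*50):
        c=int((y1-k/50)*s);cv2.line(im,(c,0),(c,5 if round(k)%5 else 15),(0,255,255),1)
        if round(k)%5==0:cv2.putText(im,f"{k/50:.1f}",(c-10,27),0,.4,(0,255,255),1)
    return im
E
python3 - <<'E'
from h import *
p=np.load("top0.npz")["p"]
cv2.imwrite("pics/a.png",rect(p,.46,.82,.13,.45,0.005,s=2000)[:600])
cv2.imwrite("pics/b.png",rect(p,.44,.82,-.16,.14,0.005,s=1500))
cv2.imwrite("pics/c.png",rect(p,.40,.76,-.35,-.08,0.005,s=1600))
a=np.load("top0.npz")["d"];print(a[::48,::64])
E
```

```text
[[2.0123043  1.6925488  1.7471948  1.8162382  1.8688555  1.9940771
  1.9161891  1.9888576 ]
 [1.2227067  1.1414417  1.2185155  1.220488   1.2200274  1.1603669
  1.2138551  1.2147977 ]
 [1.2161691  1.2182312  1.2130165  1.2097275  1.2052628  1.1814172
  1.2085546  1.1993755 ]
 [1.2063792  1.0854057  1.1770544  1.1874177  1.199828   1.1989468
  1.1919268  1.1747494 ]
 [1.1964101  1.197017   1.1925546  1.194933   1.1913195  1.1865822
  1.1826025  1.1841412 ]
 [1.1897211  1.1825212  1.1805626  1.1839192  1.1761123  1.177799
  1.1765691  1.1780432 ]
 [1.1810889  1.1758215  1.1773082  1.170073   1.1736302  1.1714351
  1.1712145  1.1631773 ]
 [0.84255505 1.1659545  1.1672364  1.1615335  0.96543866 1.1640992
  1.1605585  1.1564544 ]]
```

Run:
```python
from h import *
# wide ortho
p=np.load("top0.npz")["p"]
cv2.imwrite("pics/w1.png",rect(p,.46,.82,.09,.47,0.003,s=1600))
cv2.imwrite("pics/w2.png",rect(p,.46,.82,-.13,.25,0.003,s=1600))
cv2.imwrite("pics/w3.png",rect(p,.46,.82,-.33,.05,0.003,s=1600))
```

```text
(no output)
```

View pics/w1.png

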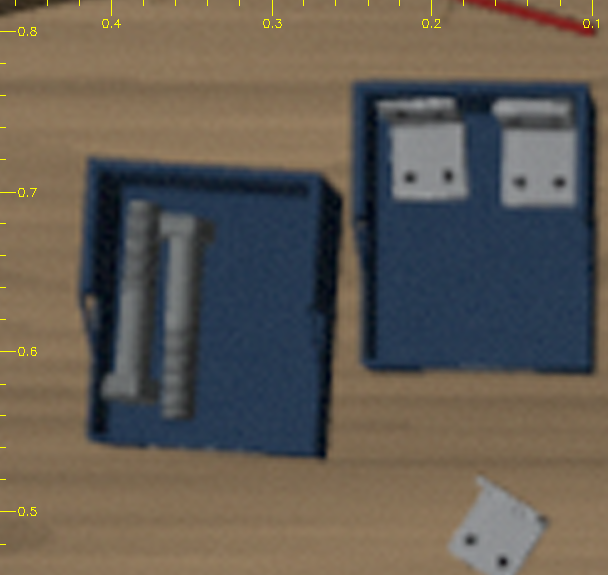

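View pics/w2.png

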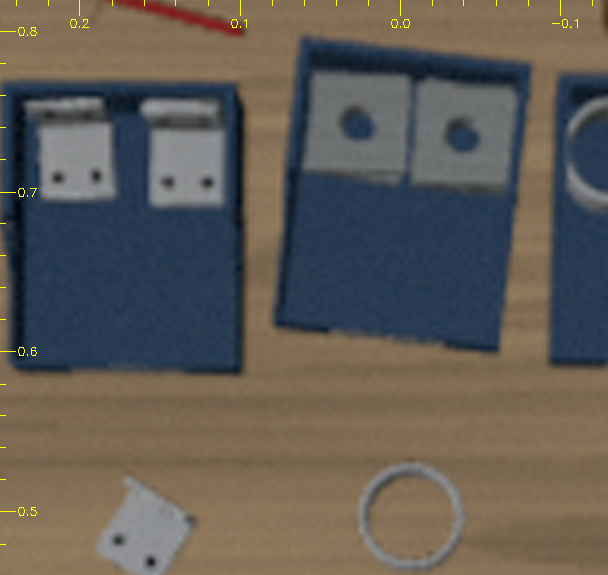

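View pics/w3.png

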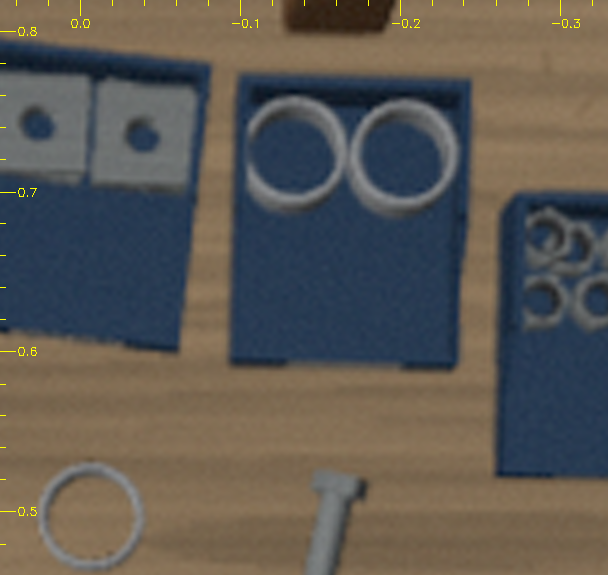

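```bash
cat > fit.py <<'E'
from h import *
from scipy.optimize import minimize
S=4
def boxpts(x0,x1,y0,y1,z0,z1):
    return np.array([[x,y,z] for x in(x0,x1) for y in(y0,y1) for z in(z0,z1)])
def cyl(r,z0,z1,n=24,ph=0):
    a=np.arange(n)*2*np.pi/n+ph
    return np.vstack([np.c_[r*np.cos(a),r*np.sin(a),np.full(n,z)] for z in(z0,z1)])
hexv=lambda z0,z1:cyl(.015/np.cos(np.pi/6),z0,z1,6,np.pi/6)
def xcyl(r,x0,x1,zc,n=24,ph=0):
    c=cyl(r,x0,x1,n,ph);return np.c_[c[:,2],c[:,1],c[:,0]+zc]
M={"bin":[boxpts(-.0825,.0825,-.07,.07,0,.03),boxpts(.0025,.0825,-.07,.07,0,.055)],
"nut":[hexv(0,.018)],"washer":[boxpts(-.03,.03,-.03,.03,0,.008)],"ring":[cyl(.0325,0,.03,48)],
"bracket":[boxpts(-.025,.025,-.0225,.0225,0,.005),boxpts(.02,.025,-.0225,.0225,0,.04)],
"bolt":[xcyl(.01,-.04875,.06125,.013),xcyl(.015/np.cos(np.pi/6),-.06125,-.04875,.013,6,0)]}
def T(P,q):
    c,s=np.cos(q[2]),np.sin(q[2]);return np.c_[P[:,0]*c-P[:,1]*s+q[0],P[:,0]*s+P[:,1]*c+q[1],P[:,2]+(q[3] if len(q)>3 else 0)]
def render(kind,q,n,shape,off):
    m=np.zeros(shape,np.uint8)
    for P in M[kind]:
        uv=((proj(n,T(P,q))-off+.5)*S-.5)
        h=cv2.convexHull(uv.astype(np.float32))
        cv2.fillConvexPoly(m,np.round(h*16).astype(np.int32),1,cv2.LINE_8,4)
    return m
def fit(kind,q0,n,p,maskf,half=45,largest=True):
    c=proj(n,np.array([q0[0],q0[1],.01])).astype(int)
    u0,v0=max(c[0]-half,0),max(c[1]-half,0)
    crop=p[v0:v0+2*half,u0:u0+2*half]
    big=cv2.resize(crop,None,fx=S,fy=S,interpolation=cv2.INTER_CUBIC)
    m=maskf(big).astype(np.uint8)
    k,l,st,ce=cv2.connectedComponentsWithStats(m)
    cc=l[int((c[1]-v0)*S)-40:int((c[1]-v0)*S)+40,int((c[0]-u0)*S)-40:int((c[0]-u0)*S)+40];cc=cc[cc>0]
    m=(l==np.bincount(cc).argmax()).astype(np.uint8)
    cs,_=cv2.findContours(m,cv2.RETR_EXTERNAL,cv2.CHAIN_APPROX_NONE)
    cv2.drawContours(m,cs,-1,1,-1)
    f=lambda q:np.sum(cv2.GaussianBlur(m.astype(np.float32),(0,0),2)-cv2.GaussianBlur(render(kind,q,n,m.shape,np.array([u0,v0])).astype(np.float32),(0,0),2),dtype=float)*0+np.square(cv2.GaussianBlur(m.astype(np.float32),(0,0),2)-cv2.GaussianBlur(render(kind,q,n,m.shape,np.array([u0,v0])).astype(np.float32),(0,0),2)).sum()
    best=None
    for dy in(-.3,-.1,.1,.3):
        r=minimize(lambda z:f([z[0]/100,z[1]/100,z[2]]),[q0[0]*100,q0[1]*100,q0[2]+dy],method="Nelder-Mead",options=dict(initial_simplex=np.array([q0[0]*100,q0[1]*100,q0[2]+dy])+np.array([[0,0,0],[1,0,0],[0,1,0],[0,0,.2]]),maxiter=200))
        if best is None or r.fun<best.fun:best=r
    q=np.array([best.x[0]/100,best.x[1]/100,best.x[2]])
    big2=big[:,:,::-1].copy();cs,_=cv2.findContours(render(kind,q,n,m.shape,np.array([u0,v0])),cv2.RETR_EXTERNAL,cv2.CHAIN_APPROX_NONE)
    cv2.drawContours(big2,cs,-1,(0,255,0),1)
    return q,best.fun/m.sum(),big2
def blue(b):
    h=cv2.cvtColor(b,cv2.COLOR_RGB2HSV);return (h[...,0]>95)&(h[...,0]<125)&(h[...,1]>90)
def grey(b):
    b=b.astype(int);return (b.max(-1)-b.min(-1)<28)&(b.max(-1)>75)
E
cat > run.py <<'E'
from fit import *
p=np.load("top0.npz")["p"]
D=np.pi/180
items=[("bin_bolts","bin",(.63,.34,-2*D)),("bin_brackets","bin",(.68,.17,0)),("bin_washers","bin",(.70,.0,-5*D)),("bin_rings","bin",(.68,-.165,0)),("bin_nuts","bin",(.61,-.33,0)),
("bolt","bolt",(.455,-.155,190*D)),("nut","nut",(.42,.3,0)),("washer","washer",(.41,-.3,0)),("ring","ring",(.495,-.005,0)),("bracket","bracket",(.49,.155,-30*D))]
tiles=[];Q={}
for nm,k,q in items:
    if k=="bin":
        f=lambda b:cv2.morphologyEx((blue(b)).astype(np.uint8),cv2.MORPH_CLOSE,np.ones((5,5)))
        h=70
    else: f=grey;h=45 
    try:
        q,e,im=fit(k,q,"top",p,f,h)
    except Exception as ex: print(nm,ex);continue
    Q[nm]=q;print(nm,np.round(q[:2]*1000,1),round(q[2]/D,1),round(e,3))
    tiles.append(cv2.resize(im,(160*2,160*2))[:, :])
np.savez("Q.npz",**Q)
while len(tiles)%5:tiles.append(tiles[0]*0)
g=np.vstack([np.hstack(tiles[i:i+5]) for i in range(0,len(tiles),5)])
cv2.imwrite("pics/fit.png",cv2.resize(g,(800,int(800*g.shape[0]/g.shape[1]))))
for i,t in enumerate(tiles): cv2.imwrite(f"pics/t{i}.png",t)
E
python3 run.py
```

```text
bin_bolts [619.8 331.4] -4.0 0.033
bin_brackets time passes only in moves, steps and waits
bin_washers [689.7  -1.9] -6.3 0.036
bin_rings time passes only in moves, steps and waits
bin_nuts [ 602.3 -331.1] -1.1 0.027
bolt time passes only in moves, steps and waits
nut [411.  315.1] 29.5 0.001
washer [ 401.9 -322.9] 11.7 0.001
ring [495.6  -7.4] 16.1 0.001
bracket time passes only in moves, steps and waits
```

```bash
python3 - <<'E'
s=open("h.py").read()
s=s.replace("from station import camera_params\n","""import pickle,os
if not os.path.exists("cam.pkl"):
    from station import camera_params as _c
    pickle.dump({n:_c(n) for n in("top","side")},open("cam.pkl","wb"))
_C=pickle.load(open("cam.pkl","rb"))
camera_params=lambda n:_C[n]
""")
open("h.py","w").write(s)
E
python3 run.py
```

```text
bin_bolts [619.8 331.4] -4.0 0.033
bin_brackets [670.  168.2] -0.5 0.036
bin_washers [689.7  -1.9] -6.3 0.036
bin_rings [ 673.2 -165. ] -1.4 0.037
bin_nuts [ 602.3 -331.1] -1.1 0.027
bolt [ 462.1 -149.2] 167.6 0.011
nut [411.  315.1] 29.5 0.001
washer [ 401.9 -322.9] 11.7 0.001
ring [495.6  -7.4] 16.1 0.001
bracket [485.9 159. ] -33.0 0.002
```

View pics/fit.png

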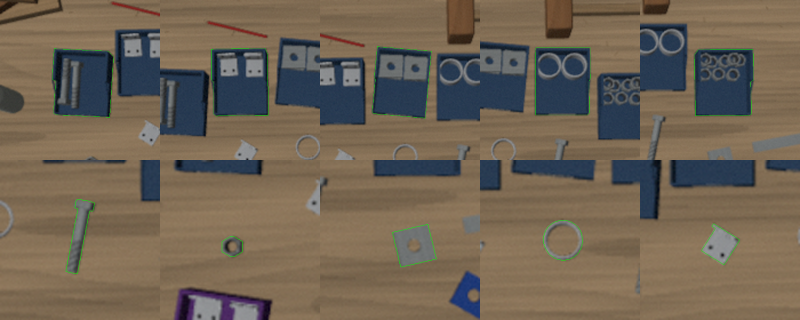

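```bash
cat > ov.py <<'E'
from fit import *
Q=np.load("Q.npz");p=np.load("side0.npz")["p"]
im=cv2.resize(p[:,:,::-1],None,fx=4,fy=4,interpolation=cv2.INTER_CUBIC)
for k in Q:
    kind="bin" if k[:3]=="bin" else k
    for P in M[kind]:
        h=cv2.convexHull((proj("side",T(P,Q[k]))*4+1.5).astype(np.float32))
        cv2.polylines(im,[np.round(h).astype(int)],True,(0,255,0),1)
cv2.imwrite("pics/s1.png",cv2.resize(im[500:1300,100:1100],(800,640))[:600])
cv2.imwrite("pics/s2.png",cv2.resize(im[350:950,800:1600],(800,600)))
E
python3 ov.py
```

```text
(no output)
```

View pics/s1.png

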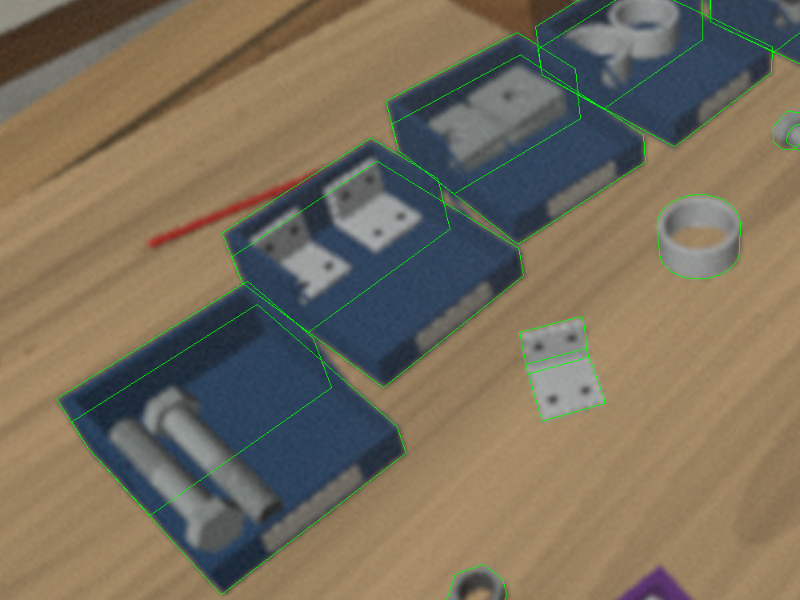

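View pics/s2.png

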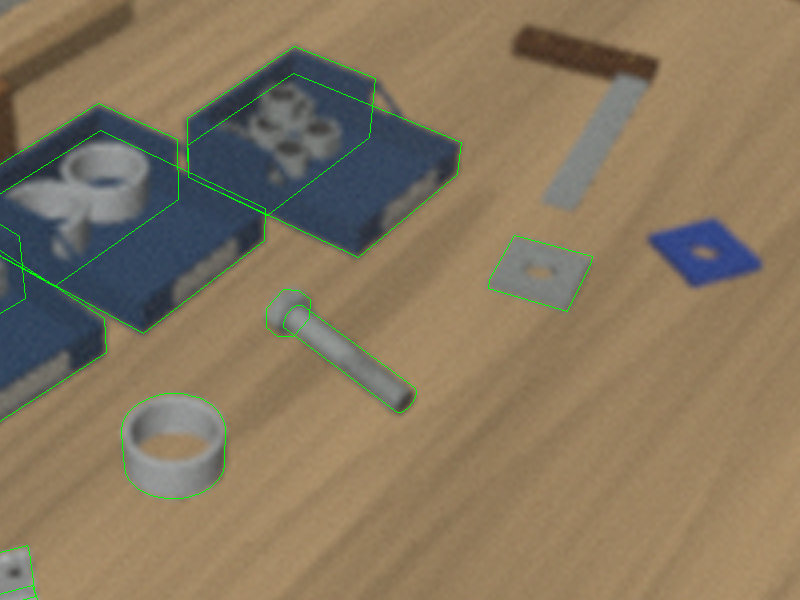

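View pics/t5.png

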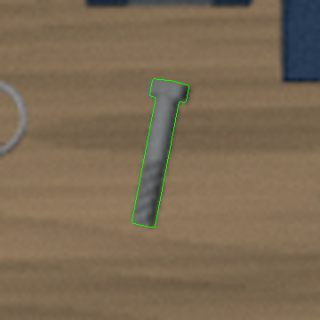

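```bash
cat > go.py <<'E'
import sys,numpy as np
from station import sense
from scipy.spatial.transform import Rotation as Ro
def main(a):
    s=sense();R=s["ee_rot"];p=s["tcp_pos"]
    for x,y,z,j in a:
        cur=np.degrees(np.arctan2(R[1,2],R[0,2]));j=cur+((j-cur+90)%180-90);t=np.radians(j)
        Z=np.array([np.cos(t),np.sin(t),0]);Y=np.array([0,0,-1.]);X=np.cross(Y,Z)
        d=R.T@(np.array([x,y,z])-p);w=Ro.from_matrix(R.T@np.c_[X,Y,Z]).as_rotvec()
        print("row",*np.round(d,4),*np.round(w,3))
    print("t",round(s["time_s"],2),"p",np.round(p,4),"jaw",round(cur,1),"J",np.round(s["joints"],0),"w",round(s["gripper_width"]*87,1),"F",np.round(s["wrist_force"],1))
v=[float(t) for t in sys.argv[1:]];main([v[i:i+4] for i in range(0,len(v),4)])
E
python3 go.py .501 .149 .15 57 .501 .149 .07 57
```

```text
row -0.454 0.0723 0.3651 -0.002 0.346 -0.0
row -0.4539 0.1523 0.3649 -0.002 0.346 -0.0
t 0.1 p [0.1422 0.6081 0.2216] jaw -103.2 J [ 92.  22.   0.  -0. -68. -15.] w 87.1 F [-1.1  0.1  0.6]
```

>>> move_arm(increments="-1 -0.454 0.072 0.365 -0.002 0.346 0;-1 -0.454 0.072 0.365 -0.002 0.346 0;-1 -0.454 0.072 0.365 -0.002 0.346 0;-1 -0.454 0.072 0.365 -0.002 0.346 0;-1 -0.454 0.072 0.365 -0.002 0.346 0;-1 -0.454 0.072 0.365 -0.002 0.346 0;-1 -0.454 0.072 0.365 -0.002 0.346 0;-1 -0.454 0.072 0.365 -0.002 0.346 0")

```text
time_s: 0.9
tcp_pos: [0.3876, 0.294, 0.1732]
ee_rot: [[-0.839, 0.001, -0.544], [0.544, 0.002, -0.839], [0.0, -1.0, -0.002]]
wrist_force: [0.3, 0.4, -0.1]
gripper_width: 1.002
```

```bash
python3 go.py .501 .149 .07 57
```

```text
row -0.1741 0.103 0.0601 0.002 0.001 0.0
t 0.9 p [0.3876 0.294  0.1732] jaw -123.0 J [ 56.  11. -23.  -0. -56.   1.] w 87.1 F [ 0.3  0.4 -0.1]
```

>>> move_arm(increments="-1 -0.174 0.103 0.06 0.002 0.001 0;-1 -0.174 0.103 0.06 0.002 0.001 0;-1 -0.174 0.103 0.06 0.002 0.001 0;-1 -0.174 0.103 0.06 0.002 0.001 0;-1 -0.174 0.103 0.06 0.002 0.001 0;-1 -0.174 0.103 0.06 0.002 0.001 0;-1 -0.174 0.103 0.06 0.002 0.001 0")

```text
time_s: 1.6
tcp_pos: [0.5003, 0.1515, 0.0706]
ee_rot: [[-0.838, 0.0, -0.545], [0.545, 0.0, -0.838], [0.0, -1.0, -0.0]]
wrist_force: [0.5, 0.3, -0.5]
gripper_width: 1.001
```

```bash
python3 go.py .501 .149 .006 57
```

```text
row -0.0019 0.0646 0.0017 0.0 -0.001 0.0
t 1.6 p [0.5003 0.1515 0.0706] jaw -123.0 J [ 35.  22. -25.  -0. -43.  22.] w 87.1 F [ 0.5  0.3 -0.5]
```

>>> move_arm(increments="-1 -0.002 0.03 0.0017 0 0 0;-1 -0.002 0.05 0.0017 0 0 0;-1 -0.002 0.0645 0.0017 0 0 0;-1 -0.002 0.0645 0.0017 0 0 0;1 -0.002 0.0645 0.0017 0 0 0;1 -0.002 0.0645 0.0017 0 0 0;1 -0.002 0.0645 0.0017 0 0 0;1 -0.002 0.0645 0.0017 0 0 0")

```text
time_s: 2.4
tcp_pos: [0.5014, 0.1489, 0.0066]
ee_rot: [[-0.838, 0.001, -0.545], [0.545, 0.001, -0.838], [-0.0, -1.0, -0.001]]
wrist_force: [-0.1, 0.4, 1.2]
gripper_width: 0.724
```

```bash
python3 go.py .501 .149 .006 57
```

```text
row 0.0004 0.0006 0.0001 0.001 -0.001 -0.0
t 2.4 p [0.5014 0.1489 0.0066] jaw -123.0 J [ 34.  27. -28.  -0. -34.  23.] w 63.0 F [-0.1  0.4  1.2]
```

>>> move_arm(increments="1 0 0 0 0 0 0;1 0 0 0 0 0 0;1 0 0 0 0 0 0;1 0 0 0 0 0 0;1 0 0 0 0 0 0;1 0 -0.03 0 0 0 0;1 0 -0.08 0 0 0 0;1 0 -0.11 0 0 0 0")

```text
time_s: 3.2
tcp_pos: [0.502, 0.1489, 0.1184]
ee_rot: [[-0.839, 0.003, -0.545], [0.545, 0.001, -0.839], [-0.001, -1.0, -0.003]]
wrist_force: [0.8, 0.2, -1.0]
gripper_width: 0.511
```

```bash
python3 go.py .656 .168 .115 89.5
```

```text
row -0.1187 0.0038 -0.0999 0.002 -0.567 -0.002
t 3.2 p [0.502  0.1489 0.1184] jaw -123.0 J [ 34.  18. -22.   0. -50.  23.] w 44.5 F [ 0.8  0.2 -1. ]
```

>>> move_arm(increments="1 -0.119 0.004 -0.1 0.002 -0.567 -0.002;1 -0.119 0.004 -0.1 0.002 -0.567 -0.002;1 -0.119 0.004 -0.1 0.002 -0.567 -0.002;1 -0.119 0.004 -0.1 0.002 -0.567 -0.002;1 -0.119 0.004 -0.1 0.002 -0.567 -0.002;1 -0.119 0.004 -0.1 0.002 -0.567 -0.002;1 -0.119 0.004 -0.1 0.002 -0.567 -0.002;1 -0.119 0.004 -0.1 0.002 -0.567 -0.002")

```text
time_s: 4.0
tcp_pos: [0.6545, 0.1675, 0.1124]
ee_rot: [[-1.0, -0.002, -0.01], [0.01, -0.001, -1.0], [0.002, -1.0, 0.001]]
wrist_force: [-0.1, 0.0, -0.7]
gripper_width: 0.511
```

```bash
cat > snap.py <<'E'
import sys,cv2,numpy as np
from station import capture
from h import proj
n=sys.argv[1];f=sys.argv[2];x,y,z=map(float,sys.argv[3:6]);h=int(sys.argv[6]) if len(sys.argv)>6 else 60
p,d=capture(n);np.savez(f+".npz",p=p,d=d)
u,v=proj(n,np.array([x,y,z])).astype(int)
u0=np.clip(u-h,0,512-2*h);v0=np.clip(v-h,0,384-2*h)
c=p[v0:v0+2*h,u0:u0+2*h,::-1];print("origin",u0,v0,"scale",560/(2*h))
cv2.imwrite(f"pics/{f}.png",cv2.resize(c,(560,560),interpolation=cv2.INTER_CUBIC))
E
python3 snap.py side g1 .65 .168 .1; python3 go.py .656 .168 .06 89.5
```

```text
origin 81 125 scale 4.666666666666667
row -0.0014 0.0525 -0.0005 -0.001 -0.001 0.002
t 4.05 p [0.6547 0.1675 0.1125] jaw -90.6 J [ 28.  32.   0.  -0. -58.  61.] w 44.1 F [-1.   0.8 -0.8]
```

View pics/g1.png

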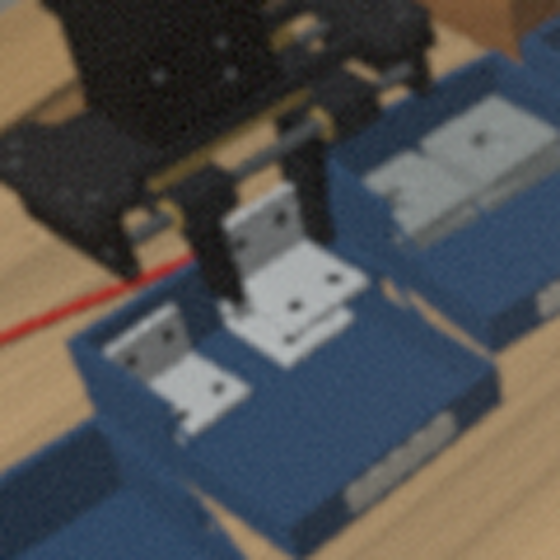

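>>> move_arm(increments="1 -0.0014 0.04 -0.0005 -0.001 -0.001 0.002;1 -0.0014 0.075 -0.0005 -0.001 -0.001 0.002;1 -0.0014 0.09 -0.0005 -0.001 -0.001 0.002;1 -0.0014 0.097 -0.0005 -0.001 -0.001 0.002;1 -0.0014 0.1 -0.0005 -0.001 -0.001 0.002;1 -0.0014 0.1 -0.0005 -0.001 -0.001 0.002")

```text
time_s: 4.65
tcp_pos: [0.6574, 0.1682, 0.013]
ee_rot: [[-1.0, 0.001, -0.009], [0.009, 0.001, -1.0], [-0.001, -1.0, -0.001]]
wrist_force: [-0.4, 0.3, -0.1]
gripper_width: 0.511
```

```bash
python3 go.py .656 .168 .0102 89.5
```

```text
row 0.0014 0.0028 0.0002 0.001 0.0 -0.001
t 4.65 p [0.6574 0.1682 0.013 ] jaw -90.5 J [ 28.  38.  -5.   0. -47.  62.] w 44.5 F [-0.4  0.3 -0.1]
```

Lower 2.8 mm, let it settle, then open slightly (to about 55 mm).

>>> move_arm(increments="1 0 0.0015 0 0 0 0;1 0 0.0028 0 0 0 0;1 0 0.0028 0 0 0 0;1 0 0.0028 0 0 0 0")

```text
time_s: 5.05
tcp_pos: [0.6566, 0.1678, 0.0093]
ee_rot: [[-1.0, -0.0, -0.009], [0.009, 0.0, -1.0], [0.0, -1.0, -0.0]]
wrist_force: [0.3, -0.7, -1.0]
gripper_width: 0.506
```

```bash
python3 go.py .656 .168 .0102 89.5
```

```text
row 0.0006 -0.0009 -0.0002 0.0 -0.0 0.0
t 5.05 p [0.6566 0.1678 0.0093] jaw -90.5 J [ 28.  38.  -5.  -0. -47.  62.] w 44.0 F [ 0.3 -0.7 -1. ]
```

>>> move_arm(increments="-0.38 0 0 0 0 0 0;-0.38 0 0 0 0 0 0;-0.38 0 0 0 0 0 0;-0.38 0 0 0 0 0 0;-0.38 0 -0.02 0 0 0 0;-0.38 0 -0.06 0 0 0 0;-0.38 0 -0.1 0 0 0 0;-0.8 0 -0.1 0 0 0 0")

```text
time_s: 5.85
tcp_pos: [0.6607, 0.1692, 0.1165]
ee_rot: [[-1.0, 0.012, -0.007], [0.007, 0.004, -1.0], [-0.012, -1.0, -0.004]]
wrist_force: [-0.0, 0.8, 1.3]
gripper_width: 0.728
```

```bash
python3 snap.py side g2 .65 .168 .03; python3 go.py .4956 -.0074 .12 90
```

```text
origin 87 147 scale 4.666666666666667
row 0.1615 -0.0085 0.1774 0.003 -0.008 -0.007
t 5.9 p [0.6586 0.1687 0.1132] jaw -90.5 J [ 28.  32.   0.   0. -58.  62.] w 65.9 F [-0.4 -0.4 -1.1]
```

View pics/g2.png

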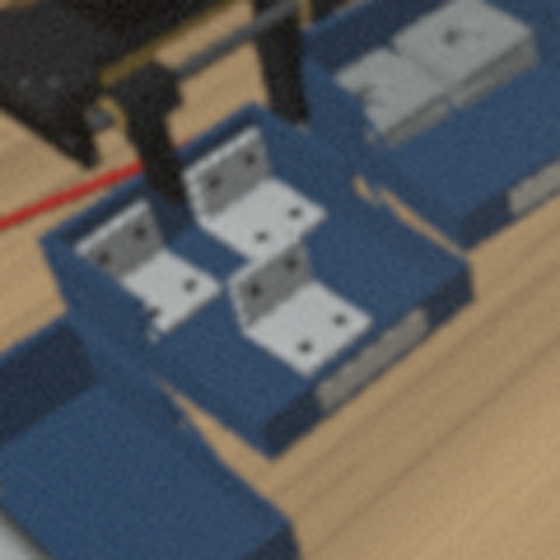

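>>> move_arm(increments="-1 0.161 -0.008 0.177 0.003 -0.008 -0.007;-1 0.161 -0.008 0.177 0.003 -0.008 -0.007;-1 0.161 -0.008 0.177 0.003 -0.008 -0.007;-1 0.161 -0.008 0.177 0.003 -0.008 -0.007;-1 0.161 -0.008 0.177 0.003 -0.008 -0.007;-1 0.161 0.03 0.177 0.003 -0.008 -0.007;-1 0.161 0.04 0.177 0.003 -0.008 -0.007;-1 0.161 0.04 0.177 0.003 -0.008 -0.007")

```text
time_s: 6.7
tcp_pos: [0.4926, -0.0082, 0.0672]
ee_rot: [[-1.0, -0.013, -0.001], [0.001, -0.005, -1.0], [0.013, -1.0, 0.005]]
wrist_force: [0.3, 0.2, -0.4]
gripper_width: 1.001
```

```bash
python3 go.py .4956 -.0074 .006 90
```

```text
row -0.0038 0.0612 -0.001 -0.005 -0.001 0.013
t 6.7 p [ 0.4926 -0.0082  0.0672] jaw -90.0 J [ 18.  20. -29.   0. -42.  72.] w 87.1 F [ 0.3  0.2 -0.4]
```

>>> move_arm(increments="-1 -0.003 0.03 -0.001 0 0 0;-1 -0.003 0.03 -0.001 0 0 0;-1 -0.003 0.03 -0.001 0 0 0")

```text
time_s: 7.0
tcp_pos: [0.4973, -0.0064, 0.0393]
ee_rot: [[-1.0, -0.008, 0.0], [-0.0, -0.004, -1.0], [0.008, -1.0, 0.004]]
wrist_force: [-0.3, -0.4, -0.6]
gripper_width: 0.999
```

```bash
python3 go.py .4956 -.0074 .006 90
```

```text
row 0.0014 0.0333 0.0008 -0.004 0.0 0.008
t 7.0 p [ 0.4973 -0.0064  0.0393] jaw -90.0 J [ 18.  23. -30.   0. -38.  72.] w 86.9 F [-0.3 -0.4 -0.6]
```

>>> move_arm(increments="-1 0.0014 0.02 0.0008 -0.004 0 0.008;-1 0.0014 0.033 0.0008 -0.004 0 0.008;1 0.0014 0.033 0.0008 -0.004 0 0.008;1 0.0014 0.033 0.0008 -0.004 0 0.008;1 0.0014 0.033 0.0008 -0.004 0 0.008;1 0.0014 0.033 0.0008 -0.004 0 0.008;1 0.0014 0.033 0.0008 -0.004 0 0.008;1 0.0014 0.033 0.0008 -0.004 0 0.008")

```text
time_s: 7.8
tcp_pos: [0.4961, -0.0075, 0.0073]
ee_rot: [[-1.0, 0.003, -0.0], [0.0, 0.001, -1.0], [-0.003, -1.0, -0.001]]
wrist_force: [-1.2, 1.0, 6.3]
gripper_width: 0.747
```

```bash
python3 go.py .638 -.164 .11 88.6
```

```text
row -0.1422 -0.1026 0.1564 0.001 0.024 -0.003
t 7.8 p [ 0.4961 -0.0075  0.0073] jaw -90.0 J [ 18.  26. -32.  -0. -32.  72.] w 65.0 F [-1.2  1.   6.3]
```

>>> move_arm(increments="1 0 -0.03 0 0 0 0;1 0 -0.07 0 0 0 0;1 0 -0.103 0 0 0 0;1 -0.142 -0.103 0.156 0 0.024 0;1 -0.142 -0.103 0.156 0 0.024 0;1 -0.142 -0.103 0.156 0 0.024 0;1 -0.142 -0.103 0.156 0 0.024 0;1 -0.142 -0.103 0.156 0 0.024 0")

```text
time_s: 8.6
tcp_pos: [0.6392, -0.1677, 0.108]
ee_rot: [[-1.0, 0.001, -0.029], [0.029, 0.0, -1.0], [-0.001, -1.0, -0.0]]
wrist_force: [-0.8, -0.2, -0.6]
gripper_width: 0.746
```

>>> move_arm(increments="1 0 0 0 0 0 0;1 0 0 0 0 0 0")

```text
time_s: 8.8
tcp_pos: [0.6357, -0.1635, 0.1083]
ee_rot: [[-1.0, -0.002, -0.025], [0.025, 0.002, -1.0], [0.002, -1.0, -0.001]]
wrist_force: [0.3, 0.7, -0.8]
gripper_width: 0.751
```

```bash
python3 go.py .638 -.164 .011 88.6
```

```text
row -0.0025 0.0973 0.0006 0.001 -0.001 0.002
t 8.8 p [ 0.6357 -0.1635  0.1083] jaw -91.4 J [ -0.  30.  -3.  -0. -57.  89.] w 65.4 F [ 0.3  0.7 -0.8]
```

>>> move_arm(increments="1 -0.002 0.04 0.0006 0 0 0;1 -0.002 0.075 0.0006 0 0 0;1 -0.002 0.088 0.0006 0 0 0;1 -0.002 0.092 0.0006 0 0 0;1 -0.002 0.094 0.0006 0 0 0;1 -0.002 0.094 0.0006 0 0 0;1 -0.002 0.094 0.0006 0 0 0")

```text
time_s: 9.5
tcp_pos: [0.64, -0.1645, 0.0168]
ee_rot: [[-1.0, 0.003, -0.024], [0.024, 0.001, -1.0], [-0.003, -1.0, -0.001]]
wrist_force: [-0.3, -0.0, -0.5]
gripper_width: 0.752
```

```bash
python3 go.py .638 -.164 .0105 88.6
```

```text
row 0.0021 0.0063 -0.0004 0.001 0.0 -0.003
t 9.5 p [ 0.64   -0.1645  0.0168] jaw -91.4 J [ -0.  36.  -7.  -0. -46.  89.] w 65.4 F [-0.3 -0.  -0.5]
```

>>> move_arm(increments="1 0.002 0.003 0 0.001 0 -0.003;1 0.002 0.0055 0 0.001 0 -0.003;1 0.002 0.006 0 0.001 0 -0.003;1 0.002 0.006 0 0.001 0 -0.003;1 0.002 0.006 0 0.001 0 -0.003")

```text
time_s: 10.0
tcp_pos: [0.6371, -0.1646, 0.0103]
ee_rot: [[-1.0, -0.002, -0.024], [0.024, -0.0, -1.0], [0.002, -1.0, 0.0]]
wrist_force: [-2.1, 0.8, 4.6]
gripper_width: 0.751
```

```bash
python3 go.py .638 -.164 .0105 88.6
```

```text
row -0.0009 -0.0002 -0.0006 -0.0 -0.0 0.002
t 10.0 p [ 0.6371 -0.1646  0.0103] jaw -91.4 J [ -0.  37.  -8.   0. -46.  89.] w 65.4 F [-2.1  0.8  4.6]
```

Light contact (about 5 N up); release and lift.

>>> move_arm(increments="-0.72 0 0 0 0 0 0;-0.72 0 0 0 0 0 0;-0.72 0 0 0 0 0 0;-0.72 0 -0.02 0 0 0 0;-0.72 0 -0.06 0 0 0 0;-0.72 0 -0.1 0 0 0 0;-1 0 -0.1 0 0 0 0;-1 0 -0.1 0 0 0 0")

```text
time_s: 10.8
tcp_pos: [0.6377, -0.1645, 0.1101]
ee_rot: [[-1.0, -0.0, -0.025], [0.025, 0.0, -1.0], [0.0, -1.0, -0.0]]
wrist_force: [0.5, -0.2, -0.9]
gripper_width: 0.956
```

```bash
python3 snap.py side g3 .64 -.164 .03; python3 go.py .455 -.1476 .11 77.6
```

```text
origin 177 83 scale 4.666666666666667
row 0.182 -0.0008 -0.0122 0.0 0.191 0.004
t 10.85 p [ 0.6366 -0.1643  0.1085] jaw -91.4 J [ -0.  31.  -3.  -0. -57.  89.] w 85.0 F [-0.3 -0.1 -1.1]
```

View pics/g3.png

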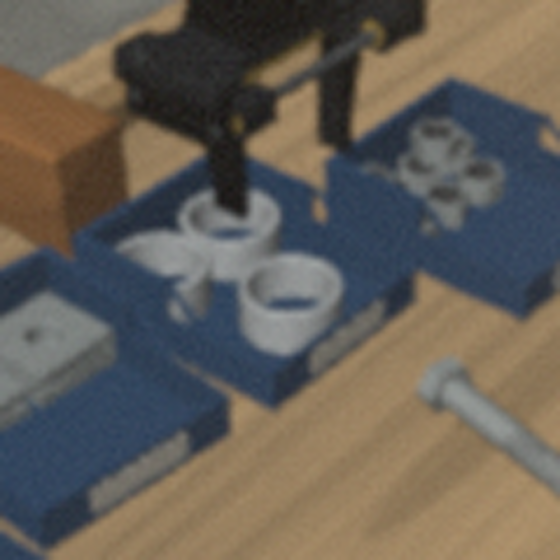

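>>> move_arm(increments="-1 0.168 -0.001 -0.009 0 0.191 0;-1 0.168 -0.001 -0.009 0 0.191 0;-1 0.168 -0.001 -0.009 0 0.191 0;-1 0.168 -0.001 -0.009 0 0.191 0;-1 0.168 0.05 -0.009 0 0.191 0;-1 0.168 0.05 -0.009 0 0.191 0;-1 0.168 0.05 -0.009 0 0.191 0;-1 0.168 0.05 -0.009 0 0.191 0")

```text
time_s: 11.65
tcp_pos: [0.4706, -0.1515, 0.0602]
ee_rot: [[-0.977, -0.002, -0.214], [0.214, -0.001, -0.977], [0.002, -1.0, 0.001]]
wrist_force: [0.3, -0.2, -0.0]
gripper_width: 0.999
```

```bash
python3 go.py .469 -.1507 .006 77.6
```

```text
row 0.0016 0.0542 -0.0005 -0.001 0.001 0.002
t 11.65 p [ 0.4706 -0.1515  0.0602] jaw -102.3 J [  1.  20. -30.   0. -40.  77.] w 86.9 F [ 0.3 -0.2 -0. ]
```

>>> move_arm(increments="-0.2 0.0016 0.03 -0.0005 0 0 0;-0.2 0.0016 0.047 -0.0005 0 0 0;0.2 0.0016 0.053 -0.0005 0 0 0;0.2 0.0016 0.054 -0.0005 0 0 0;1 0.0016 0.054 -0.0005 0 0 0;1 0.0016 0.054 -0.0005 0 0 0;1 0.0016 0.054 -0.0005 0 0 0;1 0.0016 0.054 -0.0005 0 0 0")

```text
time_s: 12.45
tcp_pos: [0.4681, -0.1505, 0.0061]
ee_rot: [[-0.977, -0.001, -0.214], [0.214, -0.0, -0.977], [0.001, -1.0, 0.0]]
wrist_force: [0.3, -0.4, 0.2]
gripper_width: 0.355
```

>>> move_arm(increments="1 0 0 0 0 0 0;1 0 0 0 0 0 0;1 0 0 0 0 0 0;1 0 0 0 0 0 0;1 0 0 0 0 0 0;1 0 0 0 0 0 0;1 0 0 0 0 0 0")

```text
time_s: 13.15
tcp_pos: [0.4678, -0.1506, 0.0057]
ee_rot: [[-0.977, -0.003, -0.214], [0.214, -0.0, -0.977], [0.002, -1.0, 0.001]]
wrist_force: [-2.1, -0.6, 3.5]
gripper_width: 0.223
```

```bash
python3 go.py .469 -.1507 .15 77.6
```

```text
row -0.0008 -0.1443 -0.0 -0.001 0.001 0.002
t 13.15 p [ 0.4678 -0.1506  0.0057] jaw -102.4 J [  1.  25. -33.   0. -32.  76.] w 19.4 F [-2.1 -0.6  3.5]
```

>>> move_arm(increments="1 0 -0.03 0 0 0 0;1 0 -0.08 0 0 0 0;1 0 -0.12 0 0 0 0;1 0 -0.12 0 0 0 0")

```text
time_s: 13.55
tcp_pos: [0.4718, -0.1506, 0.1302]
ee_rot: [[-0.977, 0.009, -0.213], [0.213, -0.001, -0.977], [-0.009, -1.0, -0.001]]
wrist_force: [1.8, -0.8, -3.7]
gripper_width: 0.215
```

```bash
python3 snap.py side g4 .469 -.15 .11; python3 go.py .6245 .298 .125 86
```

```text
origin 225 85 scale 4.666666666666667
row -0.0556 0.0027 -0.4711 0.001 -0.146 -0.002
t 13.6 p [ 0.4692 -0.1502  0.127 ] jaw -102.4 J [  1.  15. -26.  -0. -49.  77.] w 19.2 F [ 0.3 -0.  -4.7]
```

View pics/g4.png

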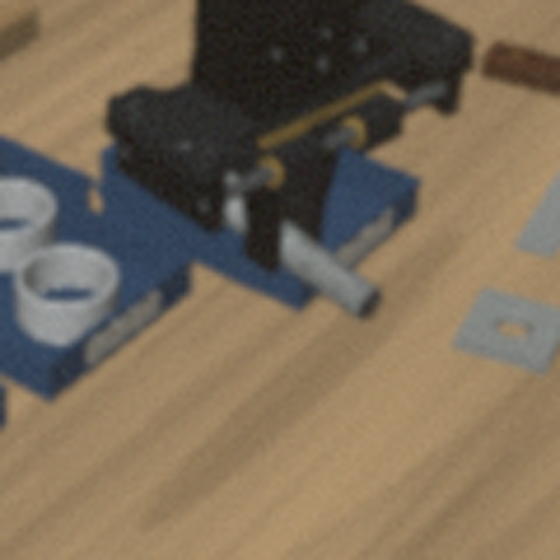

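Bolt is held about level (tip at crop 370,300). Carry it across.

>>> move_arm(increments="1 -0.056 0.003 -0.471 0 -0.146 0;1 -0.056 0.003 -0.471 0 -0.146 0;1 -0.056 0.003 -0.471 0 -0.146 0;1 -0.056 0.003 -0.471 0 -0.146 0;1 -0.056 0.003 -0.471 0 -0.146 0;1 -0.056 0.003 -0.471 0 -0.146 0;1 -0.056 0.003 -0.471 0 -0.146 0;1 -0.056 0.003 -0.471 0 -0.146 0")

```text
time_s: 14.4
tcp_pos: [0.5974, 0.2285, 0.1183]
ee_rot: [[-0.997, -0.009, -0.07], [0.07, -0.003, -0.998], [0.009, -1.0, 0.004]]
wrist_force: [0.4, -0.0, -3.9]
gripper_width: 0.221
```

```bash
python3 go.py .6245 .298 .12 86
```

```text
row -0.0221 -0.0022 -0.0712 -0.004 -0.0 0.009
t 14.4 p [0.5974 0.2285 0.1183] jaw -94.0 J [ 35.  29.  -5.  -0. -57.  51.] w 19.3 F [ 0.4 -0.  -3.9]
```

>>> move_arm(increments="1 -0.022 0 -0.071 0 0 0;1 -0.022 0 -0.071 0 0 0;1 -0.022 0 -0.071 0 0 0;1 -0.022 0 -0.071 0 0 0;1 -0.022 0 -0.071 0 0 0")

```text
time_s: 14.9
tcp_pos: [0.6247, 0.2951, 0.12]
ee_rot: [[-0.997, -0.007, -0.071], [0.071, -0.003, -0.997], [0.007, -1.0, 0.003]]
wrist_force: [0.9, -0.2, -3.4]
gripper_width: 0.214
```

```bash
python3 go.py .6245 .298 .0097 86;python3 snap.py side g5 .61 .3 .1
```

```text
row -0.0003 0.1102 -0.0032 -0.003 -0.001 0.007
t 14.9 p [0.6247 0.2951 0.12  ] jaw -94.1 J [ 39.  33.   4.  -0. -61.  47.] w 18.7 F [ 0.9 -0.2 -3.4]
origin 43 168 scale 4.666666666666667
```

View pics/g5.png

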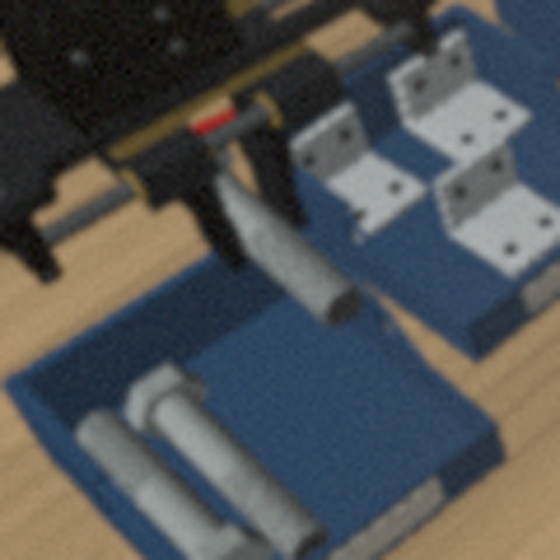

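>>> move_arm(increments="1 -0.0003 0.04 -0.0032 -0.003 0 0.007;1 -0.0003 0.075 -0.0032 -0.003 0 0.007;1 -0.0003 0.095 -0.0032 -0.003 0 0.007;1 -0.0003 0.103 -0.0032 -0.003 0 0.007;1 -0.0003 0.105 -0.0032 -0.003 0 0.007;1 -0.0003 0.105 -0.0032 -0.003 0 0.007;1 -0.0003 0.105 -0.0032 -0.003 0 0.007")

```text
time_s: 15.65
tcp_pos: [0.6275, 0.3003, 0.0195]
ee_rot: [[-0.998, 0.007, -0.07], [0.07, 0.004, -0.998], [-0.007, -1.0, -0.005]]
wrist_force: [0.5, 0.3, -3.1]
gripper_width: 0.223
```

```bash
python3 go.py .6245 .298 .009 86
```

```text
row 0.0029 0.0104 0.0026 0.005 0.0 -0.007
t 15.65 p [0.6275 0.3003 0.0195] jaw -94.0 J [ 39.  39.  -2.   0. -49.  47.] w 19.4 F [ 0.5  0.3 -3.1]
```

>>> move_arm(increments="1 0.002 0.004 0.002 0.002 0 -0.003;1 0.002 0.005 0.002 0.002 0 -0.003;1 0.002 0.005 0.002 0.002 0 -0.003;1 0.002 0.005 0.002 0.002 0 -0.003")

```text
time_s: 16.05
tcp_pos: [0.6243, 0.2981, 0.0126]
ee_rot: [[-0.998, 0.001, -0.07], [0.07, 0.001, -0.998], [-0.001, -1.0, -0.001]]
wrist_force: [0.7, 0.5, -3.7]
gripper_width: 0.22
```

```bash
python3 go.py .6245 .298 .009 86
```

```text
row -0.0002 0.0036 0.0 0.001 0.0 -0.001
t 16.05 p [0.6243 0.2981 0.0126] jaw -94.0 J [ 39.  39.  -2.   0. -48.  47.] w 19.2 F [ 0.7  0.5 -3.7]
```

>>> move_arm(increments="1 0 0.002 0 0 0 0;1 0 0.0034 0 0 0 0;1 0 0.0034 0 0 0 0;1 0 0.0034 0 0 0 0;1 0 0.0034 0 0 0 0")

```text
time_s: 16.55
tcp_pos: [0.6242, 0.298, 0.009]
ee_rot: [[-0.998, 0.001, -0.07], [0.07, 0.001, -0.998], [-0.001, -1.0, -0.001]]
wrist_force: [0.1, 0.0, -3.8]
gripper_width: 0.219
```

```bash
python3 go.py .6245 .298 .009 86
```

```text
row -0.0003 0.0 -0.0 0.001 0.0 -0.001
t 16.55 p [0.6242 0.298  0.009 ] jaw -94.0 J [ 39.  39.  -2.   0. -48.  47.] w 19.1 F [ 0.1  0.  -3.8]
```

>>> move_arm(increments="1 0 0.0012 0 0 0 0;1 0 0.0012 0 0 0 0;1 0 0.0012 0 0 0 0")

```text
time_s: 16.85
tcp_pos: [0.6244, 0.2981, 0.0088]
ee_rot: [[-0.998, 0.002, -0.069], [0.069, 0.001, -0.998], [-0.002, -1.0, -0.001]]
wrist_force: [-2.9, -0.2, 3.3]
gripper_width: 0.219
```

>>> move_arm(increments="0.36 0 0 0 0 0 0;0.36 0 0 0 0 0 0;0.36 0 0 0 0 0 0;0.36 0 -0.015 0 0 0 0;0.36 0 -0.05 0 0 0 0;0.36 0 -0.09 0 0 0 0;0.36 0 -0.11 0 0 0 0;0.36 0 -0.11 0 0 0 0")

```text
time_s: 17.65
tcp_pos: [0.6267, 0.2994, 0.124]
ee_rot: [[-0.998, 0.01, -0.069], [0.069, 0.006, -0.998], [-0.01, -1.0, -0.007]]
wrist_force: [0.4, -0.2, 0.5]
gripper_width: 0.325
```

```bash
python3 go.py .411 .3151 .11 89.5;python3 snap.py side g6 .61 .3 .02
```

```text
row 0.2164 0.0118 -0.0006 0.007 -0.06 -0.01
t 17.65 p [0.6267 0.2994 0.124 ] jaw -94.0 J [ 39.  33.   3.   0. -60.  47.] w 28.2 F [ 0.4 -0.2  0.5]
origin 54 192 scale 4.666666666666667
```

View pics/g6.png

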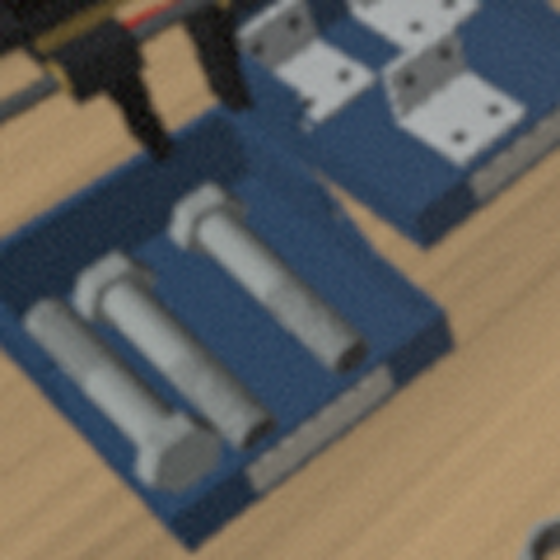

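>>> move_arm(increments="-0.4 0.214 0.01 0.001 0 -0.06 0;-0.4 0.214 0.01 0.001 0 -0.06 0;-0.4 0.214 0.01 0.001 0 -0.06 0;-0.4 0.214 0.01 0.001 0 -0.06 0;-0.4 0.214 0.04 0.001 0 -0.06 0;-0.4 0.214 0.06 0.001 0 -0.06 0;-0.4 0.214 0.06 0.001 0 -0.06 0;-0.4 0.214 0.06 0.001 0 -0.06 0")

```text
time_s: 18.5
tcp_pos: [0.4108, 0.3118, 0.0573]
ee_rot: [[-1.0, 0.001, -0.01], [0.01, -0.001, -1.0], [-0.001, -1.0, 0.001]]
wrist_force: [0.4, 0.3, 0.1]
gripper_width: 0.701
```

```bash
python3 go.py .411 .3151 .004 89.5
```

```text
row -0.0001 0.0533 -0.0034 -0.001 -0.001 -0.001
t 18.5 p [0.4108 0.3118 0.0573] jaw -90.5 J [ 55.  22. -27.   0. -41.  34.] w 61.0 F [0.4 0.3 0.1]
```

>>> move_arm(increments="-0.4 0 0.03 -0.0034 0 0 0;-0.4 0 0.047 -0.0034 0 0 0;-0.2 0 0.052 -0.0034 0 0 0;-0.2 0 0.0525 -0.0034 0 0 0;1 0 0.0525 -0.0034 0 0 0;1 0 0.0525 -0.0034 0 0 0;1 0 0.0525 -0.0034 0 0 0;1 0 0.0525 -0.0034 0 0 0")

```text
time_s: 19.3
tcp_pos: [0.411, 0.3155, 0.0058]
ee_rot: [[-1.0, 0.002, -0.01], [0.01, 0.001, -1.0], [-0.002, -1.0, -0.001]]
wrist_force: [-1.5, -0.2, 2.5]
gripper_width: 0.34
```

>>> move_arm(increments="1 0 0 0 0 0 0;1 0 0 0 0 0 0;1 0 0 0 0 0 0")

```text
time_s: 19.6
tcp_pos: [0.411, 0.3155, 0.0057]
ee_rot: [[-1.0, 0.002, -0.009], [0.009, 0.001, -1.0], [-0.002, -1.0, -0.001]]
wrist_force: [-0.9, -1.3, 6.5]
gripper_width: 0.341
```

```bash
python3 go.py .411 .3151 .004 89.5
```

```text
row -0.0 0.0017 0.0004 0.001 -0.001 -0.002
t 19.6 p [0.411  0.3155 0.0057] jaw -90.5 J [ 56.  27. -29.   0. -34.  34.] w 29.6 F [-0.9 -1.3  6.5]
```

>>> move_arm(increments="1 0 -0.03 0 0 0 0;1 0 -0.07 0 0 0 0;1 0 -0.105 0 0 0 0;1 -0.148 -0.105 0.647 0 0.01 0;1 -0.148 -0.105 0.647 0 0.01 0;1 -0.148 -0.105 0.647 0 0.01 0;1 -0.148 -0.105 0.647 0 0.01 0;1 -0.148 -0.105 0.647 0 0.01 0")

```text
time_s: 20.4
tcp_pos: [0.4637, 0.0693, 0.1099]
ee_rot: [[-1.0, 0.001, -0.019], [0.019, 0.001, -1.0], [-0.001, -1.0, -0.001]]
wrist_force: [1.3, 0.1, -0.9]
gripper_width: 0.344
```

```bash
python3 go.py .565 -.330 .11 88.9
```

```text
row -0.1088 -0.0003 0.3973 0.001 0.0 -0.001
t 20.4 p [0.4637 0.0693 0.1099] jaw -91.1 J [ 28.  14. -30.  -0. -46.  61.] w 29.9 F [ 1.3  0.1 -0.9]
```

>>> move_arm(increments="1 -0.109 0 0.397 0 0 0;1 -0.109 0 0.397 0 0 0;1 -0.109 0 0.397 0 0 0;1 -0.109 0 0.397 0 0 0;1 -0.109 0 0.397 0 0 0;1 -0.109 0 0.397 0 0 0;1 -0.109 0 0.397 0 0 0;1 -0.109 0 0.397 0 0 0")

```text
time_s: 21.2
tcp_pos: [0.5621, -0.3186, 0.1092]
ee_rot: [[-1.0, 0.001, -0.02], [0.02, 0.001, -1.0], [-0.001, -1.0, -0.001]]
wrist_force: [0.0, 0.9, -0.4]
gripper_width: 0.339
```

>>> move_arm(increments="1 0 0 -0.012 0 0 0;1 0 0 -0.012 0 0 0;1 0 0 -0.012 0 0 0")

```text
time_s: 21.5
tcp_pos: [0.562, -0.304, 0.1093]
ee_rot: [[-1.0, 0.0, -0.019], [0.019, 0.001, -1.0], [-0.0, -1.0, -0.001]]
wrist_force: [-0.2, -1.3, -0.2]
gripper_width: 0.343
```

```bash
python3 go.py .565 -.330 .009 88.9; python3 snap.py side g7 .565 -.33 .1
```

```text
row -0.0035 0.1003 0.0261 0.001 0.0 -0.0
t 21.5 p [ 0.562  -0.304   0.1093] jaw -91.1 J [-14.  29.  -6.  -0. -55. 103.] w 29.9 F [-0.2 -1.3 -0.2]
origin 232 47 scale 4.666666666666667
```

View pics/g7.png

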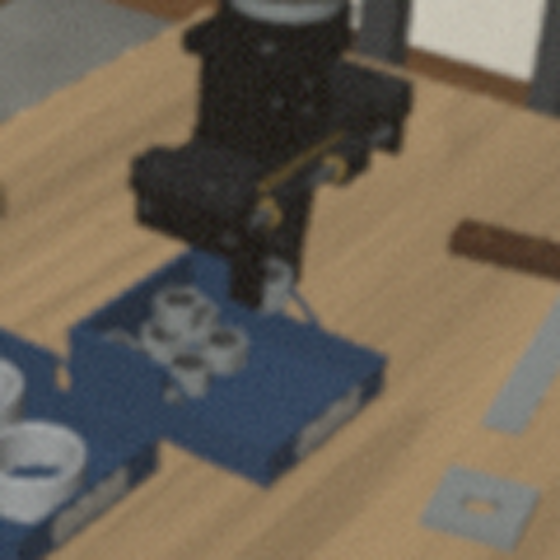

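>>> move_arm(increments="1 -0.003 0 0.026 0 0 0;1 -0.003 0.04 0.026 0 0 0;1 -0.003 0.075 0.026 0 0 0;1 -0.003 0.09 0.026 0 0 0;1 -0.003 0.095 0.026 0 0 0;1 -0.003 0.095 0.026 0 0 0;1 -0.003 0.095 0.026 0 0 0;1 -0.003 0.095 0.026 0 0 0")

```text
time_s: 22.35
tcp_pos: [0.5663, -0.331, 0.0169]
ee_rot: [[-1.0, 0.005, -0.019], [0.019, -0.001, -1.0], [-0.005, -1.0, 0.001]]
wrist_force: [-0.3, 0.2, -0.6]
gripper_width: 0.343
```

```bash
python3 go.py .565 -.330 .0087 88.9
```

```text
row 0.0014 0.0081 -0.001 -0.001 -0.0 -0.005
t 22.35 p [ 0.5663 -0.331   0.0169] jaw -91.1 J [-16.  36.  -8.  -0. -46. 105.] w 29.8 F [-0.3  0.2 -0.6]
```

>>> move_arm(increments="1 0.001 0.003 -0.001 0 0 0;1 0.001 0.006 -0.001 0 0 0;1 0.001 0.0065 -0.001 0 0 0;1 0.001 0.0065 -0.001 0 0 0;1 0.001 0.0065 -0.001 0 0 0")

```text
time_s: 22.85
tcp_pos: [0.5641, -0.3297, 0.0088]
ee_rot: [[-1.0, 0.001, -0.02], [0.02, 0.001, -1.0], [-0.001, -1.0, -0.001]]
wrist_force: [-1.3, 1.5, 3.3]
gripper_width: 0.341
```

```bash
python3 go.py .565 -.330 .0087 88.9
```

```text
row -0.0009 0.0001 0.0003 0.001 -0.0 -0.001
t 22.85 p [ 0.5641 -0.3297  0.0088] jaw -91.1 J [-16.  37.  -9.  -0. -45. 105.] w 29.7 F [-1.3  1.5  3.3]
```

Contact at the expected height. Release to about 42 mm and lift.

>>> move_arm(increments="0.03 0 0 0 0 0 0;0.03 0 0 0 0 0 0;0.03 0 0 0 0 0 0;0.03 0 -0.015 0 0 0 0;0.03 0 -0.05 0 0 0 0;0.03 0 -0.09 0 0 0 0;-1 0 -0.1 0 0 0 0;-1 0 -0.1 0 0 0 0")

```text
time_s: 23.65
tcp_pos: [0.5656, -0.3304, 0.1121]
ee_rot: [[-1.0, 0.008, -0.02], [0.02, -0.002, -1.0], [-0.008, -1.0, 0.001]]
wrist_force: [0.1, -0.0, -1.1]
gripper_width: 0.586
```

```bash
python3 go.py .4019 -.3229 .11 101.7; python3 snap.py side g8 .565 -.33 .02
```

```text
row 0.1638 0.0008 -0.0043 -0.002 -0.224 -0.007
t 23.65 p [ 0.5656 -0.3304  0.1121] jaw -91.1 J [-16.  30.  -4.  -0. -56. 105.] w 51.0 F [ 0.1 -0.  -1.1]
origin 230 70 scale 4.666666666666667
```

View pics/g8.png

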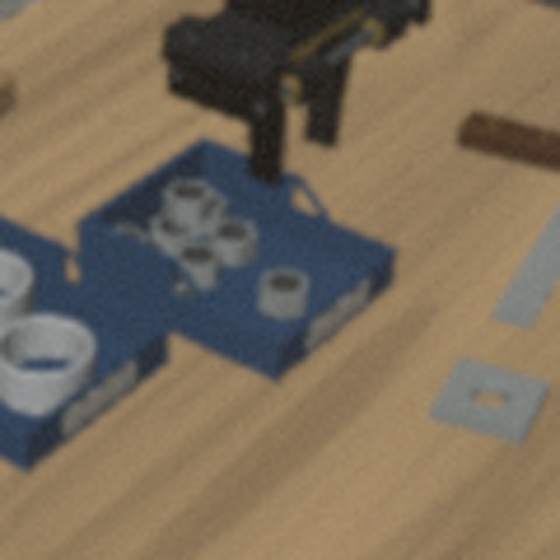

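Run:
```python
from h import *
p=np.load("top0.npz")["p"]
im=rect(p,.30,.52,-.48,-.24,0.002,s=2500)
Z=lambda x,y:(int((-.24-y)*2500),int((.52-x)*2500))
for s in(1,-1):
  for col,a in(((0,0,255),101.7),((0,255,0),11.7)):
    t=np.radians(a);d=np.array([np.cos(t),np.sin(t)]);e=np.array([-d[1],d[0]]);c=np.array([.4019,-.3229])
    q=[Z(*(c+s*d*u+e*v)) for u,v in((.0435,-.011),(.0585,-.011),(.0585,.011),(.0435,.011))]
    cv2.polylines(im,[np.array(q)],True,col,1)
cv2.imwrite("pics/wz.png",im)
```

```text
(no output)
```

View pics/wz.png

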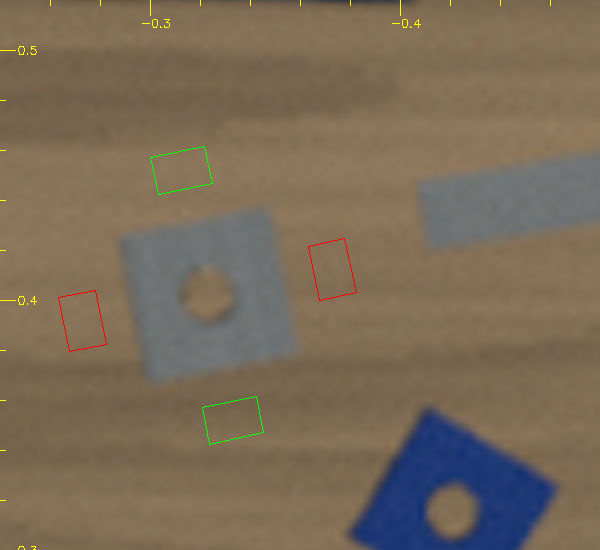

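>>> move_arm(increments="-1 0.164 0 -0.004 0 -0.224 0;-1 0.164 0 -0.004 0 -0.224 0;-1 0.164 0 -0.004 0 -0.224 0;-1 0.164 0 -0.004 0 -0.224 0;-1 0.164 0.03 -0.004 0 -0.224 0;-1 0.164 0.06 -0.004 0 -0.224 0;-1 0.164 0.07 -0.004 0 -0.224 0;-1 0.164 0.07 -0.004 0 -0.224 0")

```text
time_s: 24.5
tcp_pos: [0.3989, -0.322, 0.0361]
ee_rot: [[-0.979, -0.004, 0.203], [-0.203, 0.003, -0.979], [0.003, -1.0, -0.003]]
wrist_force: [-0.3, -0.4, 0.6]
gripper_width: 0.994
```

```bash
python3 go.py .4019 -.3229 .0025 101.7
```

```text
row -0.0028 0.0336 0.0016 0.003 0.0 0.003
t 24.5 p [ 0.3989 -0.322   0.0361] jaw -78.3 J [-21.  24. -28.  -0. -38. 123.] w 86.4 F [-0.3 -0.4  0.6]
```

>>> move_arm(increments="-1 -0.002 0.012 0.0016 0 0 0;-1 -0.002 0.024 0.0016 0 0 0;-1 -0.002 0.029 0.0016 0 0 0;-1 -0.002 0.029 0.0016 0 0 0;-1 -0.002 0.029 0.0016 0 0 0")

```text
time_s: 25.0
tcp_pos: [0.4026, -0.3237, 0.0093]
ee_rot: [[-0.979, 0.001, 0.203], [-0.203, 0.0, -0.979], [-0.001, -1.0, -0.0]]
wrist_force: [0.2, -0.4, -0.2]
gripper_width: 0.997
```

```bash
python3 go.py .4019 -.3229 .0025 101.7
```

```text
row 0.0006 0.0068 -0.0009 0.0 0.0 -0.001
t 25.0 p [ 0.4026 -0.3237  0.0093] jaw -78.3 J [-21.  27. -29.  -0. -34. 123.] w 86.7 F [ 0.2 -0.4 -0.2]
```

>>> move_arm(increments="-1 0.0006 0.004 -0.0009 0 0 0;-1 0.0006 0.0066 -0.0009 0 0 0;1 0.0006 0.0066 -0.0009 0 0 0;1 0.0006 0.0066 -0.0009 0 0 0;1 0.0006 0.0066 -0.0009 0 0 0;1 0.0006 0.0066 -0.0009 0 0 0;1 0.0006 0.0066 -0.0009 0 0 0;1 0.0006 0.0066 -0.0009 0 0 0")

```text
time_s: 25.8
tcp_pos: [0.4018, -0.3229, 0.0027]
ee_rot: [[-0.979, 0.002, 0.203], [-0.203, 0.0, -0.979], [-0.002, -1.0, -0.0]]
wrist_force: [-0.7, 0.1, 0.1]
gripper_width: 0.681
```

>>> move_arm(increments="1 0 0 0 0 0 0;1 0 0 0 0 0 0")

```text
time_s: 26.0
tcp_pos: [0.4018, -0.3229, 0.0027]
ee_rot: [[-0.979, 0.001, 0.203], [-0.203, 0.001, -0.979], [-0.002, -1.0, -0.0]]
wrist_force: [-0.0, -0.0, 1.0]
gripper_width: 0.684
```

```bash
python3 go.py .656 .0018 .11 83.7
```

```text
row -0.3149 -0.1068 -0.2664 0.0 0.314 -0.002
t 26.0 p [ 0.4018 -0.3229  0.0027] jaw -78.3 J [-21.  27. -30.  -0. -33. 123.] w 59.5 F [-0. -0.  1.]
```

>>> move_arm(increments="1 0 -0.02 0 0 0 0;1 0 -0.06 0 0 0 0;1 0 -0.107 0 0 0 0;1 0 -0.107 0 0 0 0;1 -0.315 -0.107 -0.266 0 0.314 0;1 -0.315 -0.107 -0.266 0 0.314 0;1 -0.315 -0.107 -0.266 0 0.314 0;1 -0.315 -0.107 -0.266 0 0.314 0")

```text
time_s: 26.8
tcp_pos: [0.5192, -0.1719, 0.1089]
ee_rot: [[-0.994, -0.0, -0.111], [0.111, 0.001, -0.994], [0.001, -1.0, -0.001]]
wrist_force: [0.2, -1.2, -2.1]
gripper_width: 0.681
```

```bash
python3 go.py .656 .0018 .11 83.7
```

```text
row -0.1166 -0.001 -0.1879 0.001 -0.002 0.001
t 26.8 p [ 0.5192 -0.1719  0.1089] jaw -96.4 J [ -1.  21. -19.  -0. -50.  85.] w 59.2 F [ 0.2 -1.2 -2.1]
```

>>> move_arm(increments="1 -0.1166 0 -0.187 0 0 0;1 -0.1166 0 -0.187 0 0 0;1 -0.1166 0 -0.187 0 0 0;1 -0.1166 0 -0.187 0 0 0;1 -0.1166 0 -0.187 0 0 0;1 -0.1166 0 -0.187 0 0 0;1 -0.1166 0 -0.187 0 0 0")

```text
time_s: 27.5
tcp_pos: [0.6544, -0.0001, 0.1083]
ee_rot: [[-0.994, -0.002, -0.109], [0.109, 0.0, -0.994], [0.002, -1.0, -0.0]]
wrist_force: [0.3, -0.4, -1.1]
gripper_width: 0.682
```

```bash
python3 go.py .656 .0018 .0063 83.7;python3 snap.py side g9 .656 0 .1
```

```text
row -0.0016 0.102 -0.0021 0.0 0.0 0.002
t 27.5 p [ 6.544e-01 -1.000e-04  1.083e-01] jaw -96.3 J [ 14.  30.  -3.  -0. -56.  70.] w 59.3 F [ 0.3 -0.4 -1.1]
origin 131 89 scale 4.666666666666667
```

View pics/g9.png

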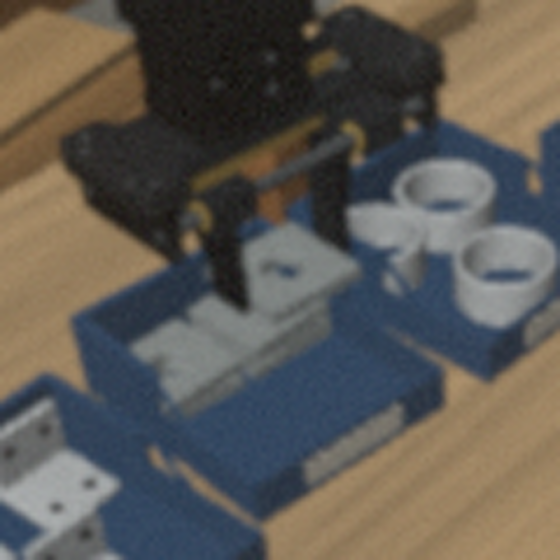

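>>> move_arm(increments="1 -0.001 0.04 -0.002 0 0 0;1 -0.001 0.075 -0.002 0 0 0;1 -0.001 0.09 -0.002 0 0 0;1 -0.001 0.095 -0.002 0 0 0;1 -0.001 0.096 -0.002 0 0 0;1 -0.001 0.096 -0.002 0 0 0;1 -0.001 0.096 -0.002 0 0 0;1 -0.001 0.096 -0.002 0 0 0")

```text
time_s: 28.35
tcp_pos: [0.6577, 0.0017, 0.0156]
ee_rot: [[-0.994, 0.004, -0.109], [0.109, 0.001, -0.994], [-0.004, -1.0, -0.002]]
wrist_force: [0.7, -0.6, -1.9]
gripper_width: 0.681
```

```bash
python3 go.py .656 .0018 .006 83.7
```

```text
row 0.0018 0.0096 0.0001 0.002 0.0 -0.004
t 28.35 p [0.6577 0.0017 0.0156] jaw -96.3 J [ 14.  36.  -8.  -0. -46.  70.] w 59.2 F [ 0.7 -0.6 -1.9]
```

>>> move_arm(increments="1 0.001 0.004 0 0 0 0;1 0.001 0.006 0 0 0 0;1 0.001 0.0065 0 0 0 0;1 0.001 0.0065 0 0 0 0;1 0.001 0.0065 0 0 0 0")

```text
time_s: 28.85
tcp_pos: [0.656, 0.0017, 0.0075]
ee_rot: [[-0.994, 0.001, -0.109], [0.109, 0.001, -0.994], [-0.001, -1.0, -0.001]]
wrist_force: [-0.2, -0.2, -1.7]
gripper_width: 0.678
```

```bash
python3 go.py .656 .0018 .0057 83.7
```

```text
row -0.0 0.0018 -0.0001 0.001 0.0 -0.001
t 28.85 p [0.656  0.0017 0.0075] jaw -96.3 J [ 14.  37.  -8.  -0. -45.  69.] w 59.0 F [-0.2 -0.2 -1.7]
```

>>> move_arm(increments="1 0 0.001 0 0 0 0;1 0 0.0018 0 0 0 0;1 0 0.0018 0 0 0 0;1 0 0.0018 0 0 0 0")

```text
time_s: 29.25
tcp_pos: [0.6559, 0.0016, 0.0058]
ee_rot: [[-0.994, 0.001, -0.11], [0.11, 0.001, -0.994], [-0.001, -1.0, -0.001]]
wrist_force: [0.0, -0.2, -2.3]
gripper_width: 0.681
```

>>> move_arm(increments="-0.6 0 0 0 0 0 0;-0.6 0 0 0 0 0 0;-0.6 0 0 0 0 0 0;-0.6 0 -0.015 0 0 0 0;-0.6 0 -0.05 0 0 0 0;-0.6 0 -0.09 0 0 0 0;-0.6 0 -0.13 0 0 0 0;-0.6 0 -0.16 0 0 0 0")

```text
time_s: 30.05
tcp_pos: [0.6567, 0.0015, 0.1706]
ee_rot: [[-0.994, 0.006, -0.109], [0.109, 0.001, -0.994], [-0.006, -1.0, -0.002]]
wrist_force: [0.9, 0.8, 0.3]
gripper_width: 0.794
```

>>> move_arm(increments="-0.6 0.22 0 0 0 0 0;-0.6 0.22 0 0 0 0 0;-0.6 0.22 0 0 0 0 0;-0.6 0.22 0 0 0 0 0;-0.6 0.22 0 0 0 0 0;-0.6 0.22 0 0 0 0 0")

```text
time_s: 30.65
tcp_pos: [0.4347, 0.0255, 0.1672]
ee_rot: [[-0.994, 0.003, -0.108], [0.108, 0.002, -0.994], [-0.003, -1.0, -0.002]]
wrist_force: [0.3, -0.1, -0.2]
gripper_width: 0.801
```

```bash
python3 go.py .656 .0018 .0057 83.7
python3 - <<'E'
from station import capture
import cv2,numpy as np
for n in("side","top"):
    p,d=capture(n);np.savez(f"{n}9.npz",p=p,d=d)
    c=p[60:360,30:340] if n=="side" else p[70:180,95:395]
    cv2.imwrite(f"pics/f_{n}.png",cv2.resize(c[:,:,::-1],(600 if n=="side" else 800,580 if n=="side" else 293),interpolation=cv2.INTER_CUBIC))
E
```

```text
row -0.2221 0.1622 0.0 0.002 0.002 -0.003
t 30.65 p [0.4347 0.0255 0.1672] jaw -96.2 J [ 25.   6. -30.  -0. -54.  59.] w 69.7 F [ 0.3 -0.1 -0.2]
```

View pics/f_side.png

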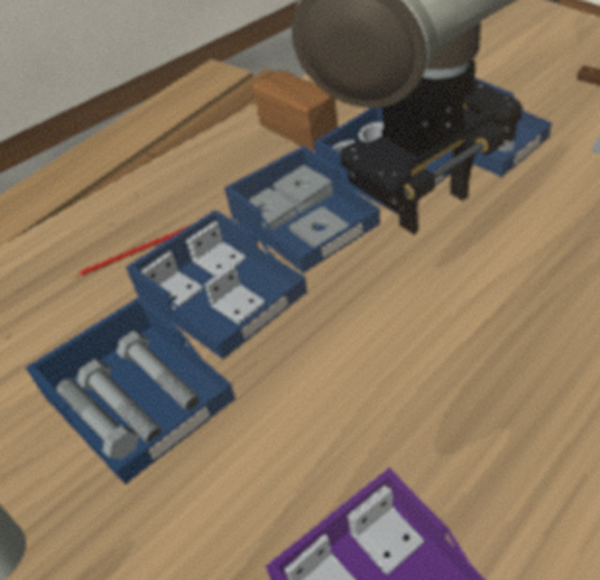

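View pics/f_top.png

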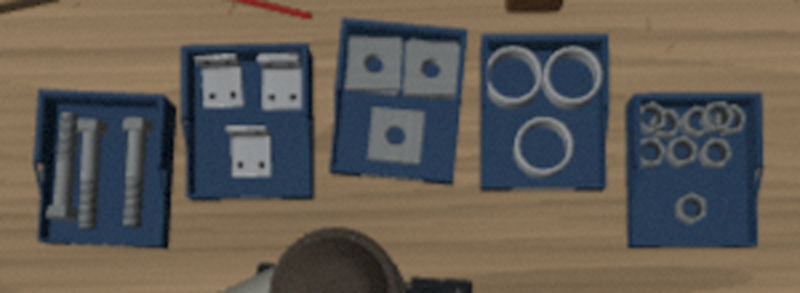

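All five pieces lie in their bins, clear of the stock and walls: bolt at (133,170), bracket (250,155), washer (395,135), ring (543,145) and nut (690,208).

Run:
```python
from station import r
print(r.finish_job())
```

```text
the job is handed in; nothing more can be done
None
```

I put all five pieces into the bins that hold their kind and handed the job in at about 31 s of the 112 s allowed. The purple bin and the blue washer were left alone.

- **Final top and side pictures:** the bolt lies parallel to its stock, and the bracket stands on its foot. The nut, washer and ring lie flat. All are clear of the walls and the stock. The arm hid the ring and nut bins in the last side view. For those two I relied on the top picture and the side pictures taken just after each release.
- **Forces:** the highest wrist force I read at the end of a move was under 8 N. After the last piece the gripper stood empty, about 0.17 m above the bench.
- **Washer and bracket:** neither showed a clear floor contact in the force reading before release. The washer was let go at the computed floor height. The bracket was let go 0.3 mm below it, so any drop would have been a millimetre or so. Both look level in the pictures.
- **One stray move:** while carrying the nut I shifted the wrong way by about 15 mm in free air, and corrected it before lowering. Nothing was touched.

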